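Proof-pull a tacked tab on the bench pull tester

TASK

Give the tacked tab its proof pull: draw the tester's lock paddle fully out, hook the stirrup and pull it away from the case until the pointer stands between the two prongs of the marker clip, and hold it there for at least one second without pulling the pointer beyond the clip. Then ease the spring back under control until the pointer is fully home (never let it fly back), and push the lock paddle fully home again. Leave everything else on the bench where it is.

Things in the scene. Friction and masses are not known exactly. Their poses are not given: they have to be found in the camera images.
- tester: bolted-down grey base plate 350 x 200 x 12 mm of a bench pull tester. Origin on the bench under the axis of the pulling rod (plate from x = -100 to +250 mm). Its -x axis is the pulling direction, +y the lock paddle's side, z up. At the +x end a bent aluminium weldment is clamped; its tab carries an upright pin
- case_top (a point): centre of the top, 85 mm above the bench, of the white gauge case (150 along x, 50 along y). Marker and pointer stand up to 107 mm. The case itself slides along -x on rails with about 1.5 N until the slotted link at its back takes up on the tab's pin: an unknown slack of 15 to 45 mm at the start. Only then does the gauge spring extend. Axes as the tester's
- stirrup_bar (a point): centre of the crossbar of the stirrup, a level loop of 11 mm round steel bar at the -x end of the pulling rod, 62 mm above the bench. The crossbar lies along y, 90 mm long; the opening behind it (towards the case) is 57 mm along x by 79 mm along y, free to 12 mm above the bench, so shut fingers can reach down into it and pull the crossbar along -x. Axes as the tester's
- gauge (a joint): extension of the gauge spring = travel of rod, stirrup and pointer out of the case, m; 0 home, grows when pulled, end stop 0.075. Pull needed = 2 N + 250 N/m x extension; if let go it flies back
- pointer (a point): tip of the pointer, a dark steel flag 4 mm thick on top of the case, which moves with the rod over the scale. Axes as the tester's
- marker_gap (a point): middle of the 12 mm gap between the two 4 mm upright prongs of the marker clip, screwed tight on the case beside the pointer's path, 30 to 50 mm from the pointer (along -x) at the start. The pointer is between the prongs when within 6 mm of this point along x, beyond the clip when over 10 mm past it along -x. Axes as the tester's
- lock_paddle (a point): centre of the black upright lock paddle, 50 mm along the tester's x, 14 mm thick along y, 54 mm high (top 105 mm above the bench). At home there is a 37 mm wide gap between it and the case, free down to its 8 mm shank, whose top is 58 mm above the bench. It travels with the case. Axes as the tester's
- lock (a joint): travel of the lock paddle, m: 0 home (rod blocked), grows along the tester's +y, 0.030 fully out (rod free). Slides stiffly, about 4 N, and stays where it is left
- hammer: hammer lying on the bench, a bystander
- wire_brush: brush lying on the bench near the stirrup, a bystander
- magnet: red welding magnet 75 x 40 x 24 mm on the tester's base plate, a bystander
- tube_offcut: square steel tube offcut 140 x 40 x 40 mm, a bystander
- mug: white mug, a bystander
- bracket: aluminium angle bracket 120 x 60 x 50 mm, a bystander

How it is judged:
On the way, in this order (a step that is already met when the one before it is completed fails the run):
1. the lock paddle is drawn out (over 25 of 30 mm) (value of joint lock above 0.025 m and value of joint gauge below 0.004 m), for 0.1 s.
2. the pointer is held between the prongs of the marker (within 6 mm of the middle) for one second (x of pointer in the frame of marker_gap between -0.006 and 0.006 m), for 1 s.
3. the gauge is eased back home with the lock still out (value of joint gauge below 0.004 m and value of joint lock above 0.02 m), for 0.2 s.
At the end, for the whole second after the job is handed in: After the proof pull, the gauge is home (extension under 4 mm) and at rest, and the lock paddle is pushed home (under 4 mm) (value of joint each of gauge, lock below 0.004 m and velocity of joint gauge below 0.01 m/s); the robot touches nothing.
It fails at once if the pointer is pulled beyond the marker clip (over 10 mm past its middle) (x of pointer in the frame of marker_gap below -0.01 m).
It fails at once if the gauge flies back (faster than 0.3 m/s) (velocity of joint gauge below -0.3 m/s).
It fails at once if a bystander is moved by over 20 mm (distance of any of hammer, wire_brush, magnet, tube_offcut, mug, bracket from where it was at the start of the episode above 0.02 m).
It also fails if it takes over 64 s, if anything falls off the work surface, if the arm or the gripper's body presses on something with over 40 N, if the wrist force passes 120 N, or if a joint passes its speed limit or range.

ROBOT

A 7-joint arm with a two-finger parallel gripper is mounted at the origin on the work surface. World frame = base frame: x ahead of the robot, y to its left, z up, the work surface at z = 0. Lengths are in m, angles in rad, forces in N, time in s.
With the tool pointing down it reaches from about 0.35 to 0.9 m from the base axis. Payload 8.1 kg.
Tool frame: the origin (TCP) lies at the very end of the fingers, on their centre line; the grasp point (between the pads) lies 19 mm behind it (arm.tcp_to_grasp is the z of the grasp point in the tool frame, in m); z points along the fingers, y is the line along which they close (so a half turn about z gives the same grasp; the last joint's range is limited). The gripper opens to 92 mm and grips with 3 to 60 N. Pads are 19 mm wide; open, the fingers measure 130 mm over their backs; the gripper's body (75 mm by 190 mm) begins 47 mm behind the grasp point.
Start: joints at [1.088, 0.434, 0.025, 1.573, -0.012, 1.134, -0.075], TCP at [0.232, -0.58, 0.227] pointing down, gripper open.
Joint ranges: [-2.62, 2.62], [-0.44, 2.09], [-1.27, 1.32], [0.08, 2.57], [-1.32, 4.46], [0.12, 2], [-2.74, 2.74]. Speed limits (rad/s): [2.22, 2.22, 3.01, 3.01, 3.14, 3.14, 3.14].

INTERFACE

Orientations are given as a rotation vector (axis times angle).
In Python, from cell import readout, vision, sign_off, arm gives the robot as it stands. The module is installed in compiled form; this text tells all that it offers.
- The arm moves only by the shell command python3 -m creep 'ROWS' [FORCE]. ROWS is JSON, a list of rows, each a list of 5 numbers: the shift along the tool's x, y, z in units of 4 cm (1.0 is 4 cm), then the turn about the tool's z in units of 4 degrees (1.0 is 4 degrees), then the opening, from 0 (shut) to 1 (fully open). A call has 1 to 12 rows; each row shifts and turns the commanded pose from where the row before left it, along the tool's axes as they then stand; what a row does not reach is not made up. A row lasts 1/8 s, in which the tool goes at most 62.5 mm and 10.7 degrees, less where a joint would pass 70% of its speed; a pose out of reach is approached as far as the arm can. A call with a number of a shift or a turn outside -1 to 1 is refused whole. A call with a gripper value outside its range is refused whole. The fingers move at their own pace and stop on an object; FORCE is the grip in N (left out, the last holds). Time passes only in rows, so rows that do not move let the fingers close. It gives the time, the measured TCP pose, the force, the opening and the grip force at its end, in the units of the state.
- readout.observe(): the state, without advancing time (a new reading comes with each control period).
- vision.get_image(name): name is "scene" or "top" or "wrist"; returns a dict with "pixels" (420x560x3 uint8, blue, green, red), "z_map" (420x560 float32, m along the optical axis (not along the pixel's ray), 0 where there is no reading), "camera_matrix" (3x3 intrinsics, pixels), "position" and "rotation" of the camera in the world. Camera axes: x right, y up, looking along -z (the intrinsics and any distortion apply to the point x, -y, -z); pixel columns grow to the right and rows downward; lengths in m; the calibration is good to about 2 mm. A picture is of the moment at which its call begins.
- sign_off(): hands the job in; it is judged then, once.
The state is a dict: "clock": time; "joints": joint angles; "dq": joint speeds; "joint_efforts": joint torques, N m; "position": TCP position; "ee_rot": TCP orientation; "force": force on the tool from outside, world axes, zero at the start; "ft_torque": the same for the moment, N m; "width": opening from 0.0 (shut) to 1.0 (fully open); "gripper_force": force on a finger pad.
Only numpy, scipy, OpenCV 4.12 (cv2) and the standard library are available. Lean on these libraries where they do the work, as an engineer would, in place of code of your own. Each camera call takes 0.05 s, during which the arm holds its last target. There are 200 camera calls.

## Working session

There is one attempt and no reset: what is moved stays moved. The work goes in short steps, Python scripts to look and compute and a shell command to move; the robot and the scene stay as the last step left them, time stands still between calls to the robot, and variables do not carry over. Pictures are saved under pics/ and viewed, at most 10 in all, crops included, and the job is handed in when it is done.

```bash
mkdir -p pics
cat > h.py <<'E'
import numpy as np, cv2
from cell import readout, vision, arm
def cloud(name, png=None):
    d=vision.get_image(name)
    if png: cv2.imwrite('pics/'+png,d['pixels'])
    z=np.array(d['z_map']);K=np.array(d['camera_matrix'])
    v,u=np.mgrid[:z.shape[0],:z.shape[1]]
    P=np.stack([(u-K[0,2])/K[0,0]*z,-(v-K[1,2])/K[1,1]*z,-z],-1)
    R=np.array(d['rotation'])
    if R.shape!=(3,3):
        from scipy.spatial.transform import Rotation; R=Rotation.from_rotvec(R).as_matrix()
    W=P@R.T+np.array(d['position']); W[z==0]=np.nan
    return d,W
E
python3 - <<'E'
from h import *
print(readout.observe(), arm.tcp_to_grasp)
for n in('scene','top'):
    d,W=cloud(n,n+'0.png'); np.save(n+'0.npy',W); print(n,d['position'],d['rotation'],d['camera_matrix'],d.keys())
E
```

```text
{'clock': 0.0, 'joints': array([ 1.08838958,  0.43521585,  0.02494296,  1.57410375, -0.01161155,
        1.13397072, -0.07507406]), 'dq': array([-8.60907154e-05,  7.88827258e-04,  1.69788005e-04, -2.52374019e-03,
       -1.26966181e-03,  1.47364433e-05,  1.00536378e-03]), 'joint_efforts': array([-1.68127997e-05, -6.67862535e+01,  9.85442810e-01, -3.14462507e+01,
       -6.03961386e-02,  4.29411675e-02,  1.63842824e-04]), 'position': array([ 0.23149183, -0.58000214,  0.22594646]), 'ee_rot': array([-3.08364968e+00, -5.92703500e-01,  6.41003491e-04]), 'force': array([-0.31938126, -0.12425884, -1.20081235]), 'ft_torque': array([ 0.03855835, -0.07821698,  0.05299111]), 'gripper_force': 0.0, 'width': 0.9990248392009629} -0.0188
scene [0.95740961 0.56558366 0.88589259] [0.2841191  0.89626835 2.39207473] [[379.23463269   0.         282.60430851]
 [  0.         379.23463269 214.28411209]
 [  0.           0.           1.        ]] dict_keys(['pixels', 'z_map', 'camera_matrix', 'position', 'rotation'])
top [ 0.42488879 -0.01152616  1.26231326] [ 0.10705941 -0.07954985 -1.57485846] [[402.00643824   0.         278.11150136]
 [  0.         402.00643824 215.12235522]
 [  0.           0.           1.        ]] dict_keys(['pixels', 'z_map', 'camera_matrix', 'position', 'rotation'])
```

View pics/top0.png

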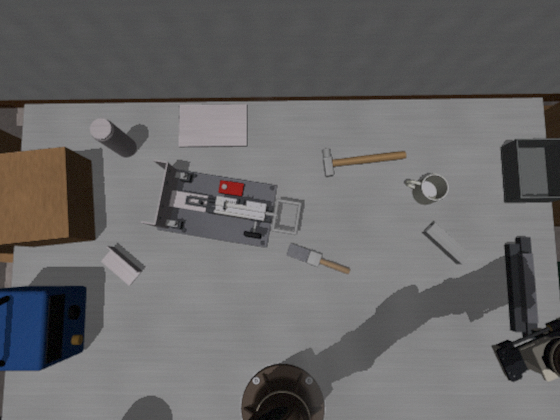

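View pics/scene0.png

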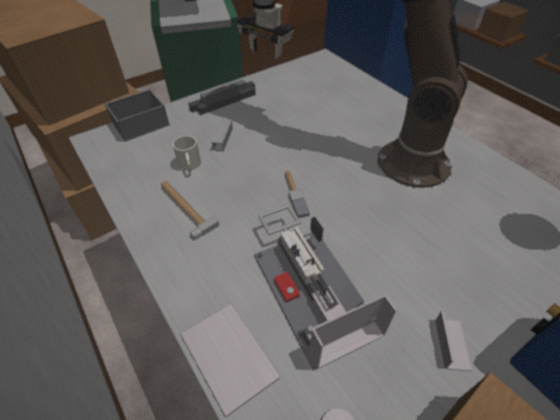

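The top view shows the tester with its case around (230,207), the stirrup bar around (298,217), the black paddle around (253,234), and the brush near (318,258). The pull direction is image right, roughly world -y.

Run:
```python
from h import *
im=cv2.imread('pics/top0.png');W=np.load('top0.npy')
c=im[155:285,150:360]
cv2.imwrite('pics/c.png',cv2.resize(c,None,fx=3.8,fy=3.8,interpolation=cv2.INTER_CUBIC))
# case top points: white at z~.085
reg=np.zeros(W.shape[:2],bool);reg[180:240,180:310]=1
for lo,hi in((.075,.095),(.095,.12),(.052,.068)):
    m=reg&(W[...,2]>lo)&(W[...,2]<hi); p=W[m]
    r=cv2.minAreaRect(p[:,:2].astype(np.float32)*1000); print(lo,m.sum(),r,np.median(p[:,2]))
for v,u in((217,298),(234,253),(216,288),(190,232)): print(u,v,W[v,u])
m=reg&(W[...,2]>.09)
for v,u in np.argwhere(m): print((u,v),W[v,u].round(3),im[v,u])
```

```text
0.075 841 ((568.1975708007812, 171.09332275390625), (242.2517852783203, 104.1941909790039), 80.32808685302734) 0.08498367305739962
0.095 118 ((556.6982421875, 106.50637817382812), (145.94012451171875, 63.576473236083984), 37.93914794921875) 0.10517503392796423
0.052 543 ((566.0531005859375, 128.9412841796875), (372.1745910644531, 123.62515258789062), 85.13082885742188) 0.059927003485709784
298 217 [ 0.56131245 -0.05036115  0.06823286]
253 234 [0.50849396 0.08101706 0.10704683]
288 216 [ 0.57197873 -0.02099875  0.00457317]
232 190 [0.65160554 0.15287565 0.03133907]
(np.int64(222), np.int64(197)) [0.62  0.174 0.093] [157 153 154]
(np.int64(228), np.int64(199)) [0.614 0.157 0.091] [168 164 165]
(np.int64(238), np.int64(199)) [0.611 0.125 0.108] [56 52 53]
(np.int64(239), np.int64(199)) [0.612 0.123 0.103] [39 38 36]
(np.int64(216), np.int64(200)) [0.611 0.192 0.092] [150 148 149]
(np.int64(221), np.int64(200)) [0.611 0.177 0.091] [159 157 158]
(np.int64(230), np.int64(200)) [0.611 0.151 0.091] [162 158 160]
(np.int64(237), np.int64(200)) [0.61  0.13  0.092] [76 72 71]
(np.int64(238), np
[... 9341 characters left out ...]
061 0.105] [0 2 3]
(np.int64(252), np.int64(237)) [0.501 0.085 0.092] [48 42 45]
(np.int64(253), np.int64(237)) [0.5   0.081 0.101] [42 40 40]
(np.int64(254), np.int64(237)) [0.5   0.078 0.103] [31 30 28]
(np.int64(255), np.int64(237)) [0.5   0.076 0.1  ] [20 19 19]
(np.int64(256), np.int64(237)) [0.5   0.072 0.108] [23 20 24]
(np.int64(257), np.int64(237)) [0.5   0.07  0.106] [26 22 25]
(np.int64(258), np.int64(237)) [0.5   0.067 0.106] [23 19 23]
(np.int64(259), np.int64(237)) [0.5   0.064 0.105] [16 14 13]
(np.int64(260), np.int64(237)) [0.5   0.061 0.102] [13 14  7]
(np.int64(259), np.int64(238)) [0.497 0.064 0.101] [43 38 39]
(np.int64(260), np.int64(238)) [0.498 0.062 0.091] [44 39 40]
```

View pics/c.png

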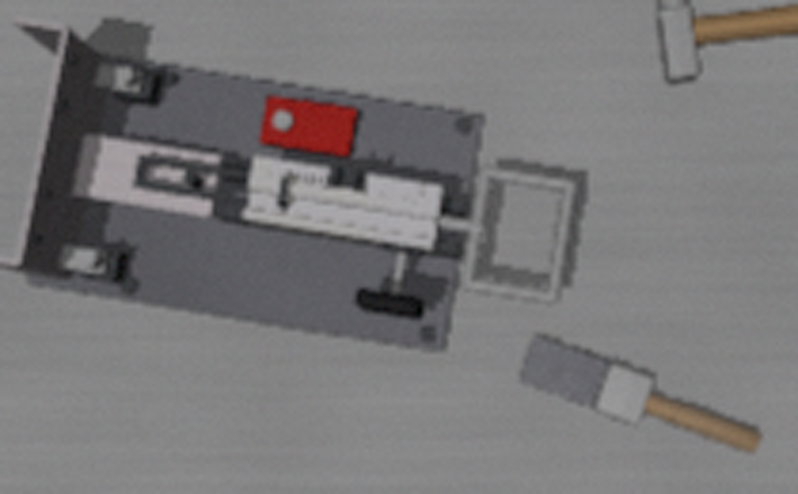

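```bash
cat >> h.py <<'E'
from scipy.spatial.transform import Rotation as Ro
def goto(target, yaw_dir=None):
    """shift needed in tool axes in units of 4 cm"""
    s=readout.observe();R=Ro.from_rotvec(s['ee_rot']).as_matrix()
    d=R.T@(np.array(target)-s['position']); return (d/.04).round(2)
E
python3 - <<'E'
from h import *
W=np.load('top0.npy')
def rect(m):
    p=W[m][:,:2]; return cv2.minAreaRect(p.astype(np.float32)*1000)
reg=np.zeros(W.shape[:2],bool)
a=reg.copy();a[228:240,240:264]=1
print('paddle',rect(a&(W[...,2]>.095)),np.nanmedian(W[a&(W[...,2]>.095)],0))
a=reg.copy();a[192:242,272:308]=1
m=a&(W[...,2]>.055)&(W[...,2]<.075);print('stirrup',rect(m))
a=reg.copy();a[165:250,160:275]=1
print('plate',rect(a&(abs(W[...,2]-.012)<.004)))
R=Ro.from_rotvec(readout.observe()['ee_rot']).as_matrix();print(R.round(3))
E
```

```text
paddle ((507.6432189941406, 84.17529296875), (48.04427719116211, 13.690370559692383), 80.21569061279297) [0.50839317 0.08409312 0.10546712]
stirrup ((564.1992797851562, -13.264640808105469), (83.47052764892578, 100.98042297363281), 80.39102172851562)
plate ((605.3369140625, 202.9072265625), (266.1669006347656, 362.9251403808594), 0.9212906956672668)
[[ 0.929  0.371 -0.001]
 [ 0.371 -0.929  0.001]
 [-0.    -0.001 -1.   ]]
```

```bash
python3 -m creep '[[0.5,-0.8,0,1,0],[0.5,-0.8,0,1,0],[0.5,-0.8,0,1,0],[0.5,-0.8,0,1,0],[0.5,-0.8,0,1,0],[0.5,-0.8,0,1,0],[0.5,-0.8,0,1,0],[0.5,-0.8,0,0.9,0]]' 20
python3 - <<'E'
from h import *
s=readout.observe();print(s['clock'],goto([.533,.080,.226]),Ro.from_rotvec(s['ee_rot']).as_matrix().round(3).tolist())
E
```

```text
clock: 1.1
position: [0.3543, -0.3075, 0.2266]
ee_rot: [-3.13, 0.273, 0.001]
force: [1.2, -0.6, -0.6]
width: 0.178
gripper_force: 0.0
1.1 [ 2.720e+00 -1.032e+01  1.000e-02] [[0.985, -0.173, -0.0], [-0.173, -0.985, 0.0], [-0.0, -0.0, -1.0]]
```

```bash
python3 -m creep '[[0.23,-0.86,0,0,0],[0.23,-0.86,0,0,0],[0.23,-0.86,0,0,0],[0.23,-0.86,0,0,0],[0.23,-0.86,0,0,0],[0.23,-0.86,0,0,0],[0.23,-0.86,0,0,0],[0.23,-0.86,0,0,0],[0.23,-0.86,0,0,0],[0.23,-0.86,0,0,0],[0.2,-0.8,0,0,0],[0,0,0,0,0]]'
python3 - <<'E'
from h import *
s=readout.observe();print(s['clock'],goto([.533,.080,.07]),s['joints'].round(2))
d,W=cloud('wrist','w1.png');np.save('w1.npy',W)
E
```

```text
clock: 2.6
position: [0.5172, 0.0475, 0.2264]
ee_rot: [-3.129, 0.263, 0.001]
force: [0.3, -1.2, 0.3]
width: 0.006
gripper_force: 0.0
2.6 [ 0.26 -0.86  3.91] [ 0.03  0.28 -0.29  1.81  0.09  1.06 -2.02]
```

View pics/w1.png

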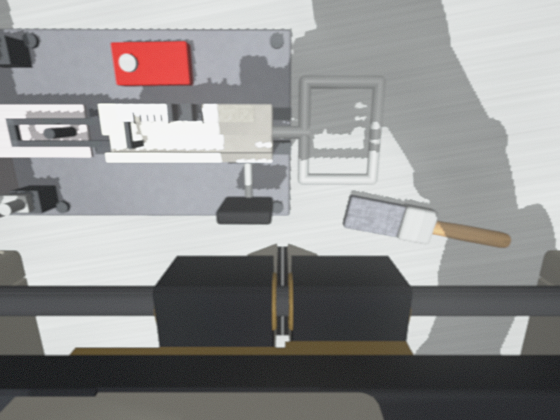

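The wrist view shows the pointer at about (128,133), the prongs at about (172,111) and (193,111), the paddle top at (246,205) and the crossbar at x≈375. I'll refine from its depth.

```bash
cat >> h.py <<'E'
X=np.array([.17,.9854]);Y=np.array([-.9854,.17]); O=np.array([.56,.08])
def rep(W,reg=None,prongs=True):
    T=np.stack([(W[...,:2]-O)@X,(W[...,:2]-O)@Y,W[...,2]],-1)
    return T
E
python3 - <<'E'
from h import *
W=np.load('w1.npy');T=rep(W)
im=cv2.imread('pics/w1.png')
def box(u0,u1,v0,v1,zl,zh):
    t=T[v0:v1,u0:u1].reshape(-1,3);t=t[(t[:,2]>zl)&(t[:,2]<zh)]
    return (np.percentile(t,[2,50,98],axis=0)*1000).round(1).tolist(),len(t)
print('pointer',box(118,142,115,152,.099,.112))
print('prong far',box(160,182,95,125,.099,.112))
print('prong near',box(183,205,95,125,.099,.112))
print('paddle',box(210,280,190,230,.098,.112))
print('bar',box(366,392,80,180,.05,.075))
print('case',box(95,275,100,165,.08,.09))
r=cv2.minAreaRect((W[190:230,210:280][(W[190:230,210:280,2]>.098)][:,:2]*1000).astype(np.float32));print(r)
E
```

```text
pointer ([[88.3, -31.8, 99.2], [90.3, -21.4, 100.7], [92.7, -10.7, 102.6]], 156)
prong far ([[50.3, -45.2, 99.5], [52.0, -39.0, 104.1], [54.6, -32.0, 105.8]], 125)
prong near ([[34.4, -45.3, 99.3], [35.9, -39.1, 104.1], [38.6, -32.1, 106.0]], 120)
paddle ([[-28.4, 43.8, 99.1], [-4.7, 49.9, 102.4], [18.7, 57.6, 104.1]], 875)
bar ([[-131.9, -66.3, 60.1], [-125.6, -27.0, 64.4], [-116.8, 21.3, 66.3]], 1250)
case ([[-26.7, -45.5, 81.5], [43.9, -28.8, 83.3], [117.8, 3.5, 88.4]], 6365)
((509.1797180175781, 84.14129638671875), (49.58835220336914, 14.580903053283691), 80.82845306396484)
```

```bash
python3 -m creep '[[0.16,-0.45,0,0,0],[0.15,-0.41,0,0,0],[0,0,0.6,0,0],[0,0,0.8,0,0],[0,0,0,0,0]]'
python3 - <<'E'
from h import *
print(goto([.5345,.0793,.07]),readout.observe()['force'])
E
```

```text
clock: 3.28
position: [0.5338, 0.0765, 0.1689]
ee_rot: [3.129, -0.269, -0.007]
force: [-0.6, 0.9, 0.9]
width: 0.005
gripper_force: 0.0
[ 0.02 -0.07  2.47] [-0.56686239  0.898947    0.89437623]
```

```bash
python3 -m creep '[[0.02,-0.06,0.6,0,0],[0,0,0.7,0,0],[0,0,0.7,0,0],[0,0,0.45,0,0],[0,0,0,0,0]]'; python3 -m creep '[[-0.15,0,0,0,0],[-0.15,0,0,0,0],[-0.15,0,0,0,0],[-0.15,0,0,0,0],[-0.15,0,0,0,0],[-0.1,0,0,0,0],[-0.05,0,0,0,0],[0,0,0,0,0]]'
```

```text
clock: 3.9
position: [0.5363, 0.0788, 0.0728]
ee_rot: [3.13, -0.27, -0.002]
force: [-0.3, -0.3, -0.1]
width: 0.006
gripper_force: 0.0
clock: 4.9
position: [0.5004, 0.0849, 0.0726]
ee_rot: [3.13, -0.269, -0.001]
force: [3.3, 0.6, 1.8]
width: 0.008
gripper_force: 1.4
```

```bash
python3 -m creep '[[-0.08,0,0,0,0],[-0.08,0,0,0,0],[0,0,0,0,0],[0,0,0,0,0]]'; python3 -m creep '[[-0.06,0,0,0,0],[0,0,0,0,0],[0,0,0,0,0]]'
```

```text
clock: 5.4
position: [0.4966, 0.0856, 0.0728]
ee_rot: [-3.129, 0.271, -0.006]
force: [13.1, -0.2, -6.4]
width: 0.006
gripper_force: 6.3
clock: 5.78
position: [0.4966, 0.0856, 0.0729]
ee_rot: [-3.128, 0.272, -0.012]
force: [20.5, -1.3, -15.1]
width: 0.004
gripper_force: 10.5
```

```bash
python3 -m creep '[[0.25,0,0,0,0],[0.1,0,-0.2,0,0],[0,0,-0.7,0,0],[0,0,-0.7,0,0],[0,0,-0.6,0,0],[0,0,0,0,0]]'
python3 - <<'E'
from h import *
print(goto([.5661,-.0144,.15]))
E
```

```text
clock: 6.52
position: [0.506, 0.0843, 0.1624]
ee_rot: [-3.129, 0.269, -0.003]
force: [0.2, -0.0, -0.8]
width: 0.005
gripper_force: 0.0
[1.9  2.17 0.31]
```

```bash
python3 -m creep '[[0.65,0.75,0,0,0],[0.65,0.75,0,0,0],[0.6,0.67,0,0,0],[0,0,0,0,0],[0,0,0,0,0]]'
python3 - <<'E'
from h import *
s=readout.observe();print(goto([.5661,-.0144,.047]),s['position'])
d,W=cloud('top','t2.png');np.save('t2.npy',W)
T=rep(W);c=d['pixels'][155:285,150:360]
cv2.imwrite('pics/c2.png',cv2.resize(c,None,fx=3.8,fy=3.8,interpolation=cv2.INTER_CUBIC))
E
```

```text
clock: 7.15
position: [0.5647, -0.0139, 0.1598]
ee_rot: [-3.13, 0.269, 0.004]
force: [0.6, 1.0, 0.4]
width: 0.005
gripper_force: 0.0
[0.04 0.01 2.82] [ 0.56469729 -0.01388704  0.15980324]
```

View pics/c2.png

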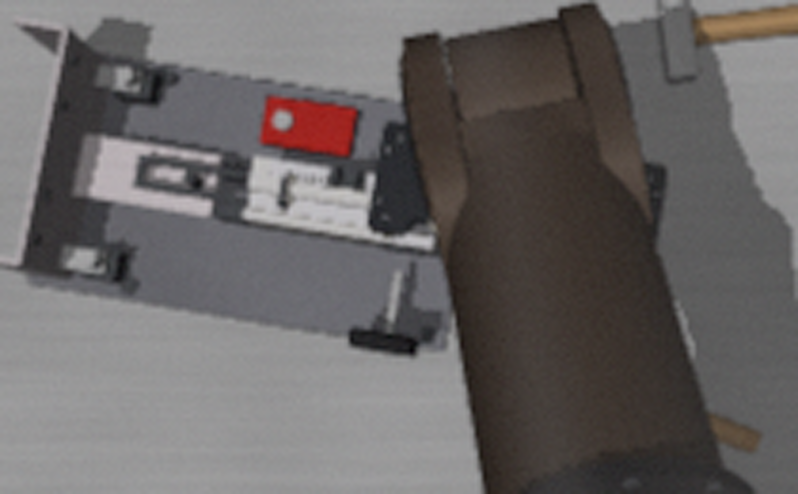

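The paddle is fully out at (383,340). The pointer at (287,190) and the prongs stay visible from the top camera. I'll hook the stirrup next.

```bash
python3 -m creep '[[0.03,0,0.7,0,0],[0,0,0.7,0,0],[0,0,0.7,0,0],[0,0,0.5,0,0],[0,0,0.2,0,0],[0,0,0,0,0]]'; python3 -m creep '[[0,0.12,0,0,0],[0,0.12,0,0,0],[0,0.12,0,0,0],[0,0.1,0,0,0],[0,0.1,0,0,0],[0,0,0,0,0],[0,0,0,0,0]]'
```

```text
clock: 7.95
position: [0.5667, -0.0141, 0.0486]
ee_rot: [-3.13, 0.268, 0.001]
force: [0.7, -0.5, -0.7]
width: 0.008
gripper_force: 0.0
clock: 8.82
position: [0.5629, -0.0371, 0.0485]
ee_rot: [3.13, -0.27, -0.001]
force: [0.1, -0.6, -0.3]
width: 0.004
gripper_force: 0.0
```

```bash
cat > trk.py <<'E'
from h import *
import sys
def trk(png=None):
    d,W=cloud('top',png);T=rep(W)*1000;im=d['pixels'].max(-1)
    # dark tops above case: pointer y -32..-11 ; prongs y -46..-32
    def cl(y0,y1):
        m=(T[...,1]>y0)&(T[...,1]<y1)&(T[...,2]>97)&(T[...,2]<114)&(T[...,0]>-70)&(T[...,0]<115)
        x=np.sort(T[m][:,0]); g=np.split(x,np.where(np.diff(x)>5)[0]+1)
        return [(round(float(a.mean()),1),len(a)) for a in g if len(a)]
    print('pointer',cl(-31,-13),'prongs',cl(-47,-34))
    s=readout.observe();print('tcp',((s['position'][:2]-O)@X*1000).round(1),((s['position'][:2]-O)@Y*1000).round(1),'pull force',(s['force'][:2]@X).round(1),s['clock'])
trk(sys.argv[1] if len(sys.argv)>1 else None)
E
python3 - <<'E'
from h import *
T=rep(np.load('top0.npy'))*1000
for y0,y1 in((-31,-13),(-47,-34)):
    m=(T[...,1]>y0)&(T[...,1]<y1)&(T[...,2]>97)&(T[...,2]<114)&(T[...,0]>-70)&(T[...,0]<115)
    print(np.sort(T[m][:,0]).round(1))
E
python3 trk.py
python3 -m creep '[[0,0.1,0,0,0],[0,0.1,0,0,0],[0,0.1,0,0,0],[0,0,0,0,0],[0,0,0,0,0]]'; python3 trk.py t3.png
```

```text
[54.2 88.4 88.5 88.9 89.6 90.  90.1 90.5 90.9 91.9 92.2]
[29.6 34.4 34.7 34.8 35.4 36.7 36.9 38.2 50.2 50.7 50.8 52.1 52.3 52.9]
pointer [(24.7, 1), (41.4, 2), (78.8, 10)] prongs [(25.0, 7), (41.3, 6)]
tcp -114.8 -22.8 pull force -0.1 8.875
clock: 9.5
position: [0.5613, -0.0491, 0.0488]
ee_rot: [3.13, -0.27, 0.0]
force: [0.9, -0.3, 0.1]
width: 0.004
gripper_force: 0.0
pointer [(30.0, 1), (67.0, 10)] prongs [(12.5, 8), (28.6, 7)]
tcp -126.8 -23.2 pull force 0.2 9.55
```

```bash
python3 -m creep '[[0,0.1,0,0,0],[0,0.1,0,0,0],[0,0.1,0,0,0],[0,0,0,0,0],[0,0,0,0,0]]'; python3 trk.py;  python3 -m creep '[[0,0.1,0,0,0],[0,0.1,0,0,0],[0,0.1,0,0,0],[0,0,0,0,0],[0,0,0,0,0]]'; python3 trk.py
```

```text
clock: 10.18
position: [0.5593, -0.0604, 0.0488]
ee_rot: [-3.13, 0.269, -0.0]
force: [1.6, 1.6, -0.1]
width: 0.004
gripper_force: 0.9
pointer [(2.5, 2), (56.4, 10)] prongs [(3.0, 6), (18.7, 7)]
tcp -138.4 -23.2 pull force 2.3 10.225
clock: 10.85
position: [0.5573, -0.0721, 0.0488]
ee_rot: [-3.13, 0.269, -0.0]
force: [1.2, 5.1, 0.3]
width: 0.002
gripper_force: 2.4
pointer [(2.5, 2), (44.3, 10)] prongs [(3.1, 6), (18.9, 7)]
tcp -150.4 -23.2 pull force 4.2 10.9
```

```bash
python3 -m creep '[[0,0.1,0,0,0],[0,0.1,0,0,0],[0,0.1,0,0,0],[0,0.1,0,0,0],[0,0.1,0,0,0],[0,0.1,0,0,0],[0,0,0,0,0],[0,0,0,0,0]]'; python3 trk.py
```

```text
clock: 11.9
position: [0.5536, -0.0939, 0.0488]
ee_rot: [-3.128, 0.267, -0.001]
force: [2.7, 10.3, 0.3]
width: 0.006
gripper_force: 5.1
pointer [(22.3, 11)] prongs [(3.1, 6), (18.9, 7)]
tcp -172.4 -23.2 pull force 10.5 11.95
```

```bash
python3 -m creep '[[0,0.1,0,0,0],[0,0.1,0,0,0],[0,0.08,0,0,0],[0,0,0,0,0],[0,0,0,0,0],[0,0,0,0,0]]'; python3 trk.py t4.png
python3 - <<'E'
import cv2
c=cv2.imread('pics/t4.png')[175:250,190:310]
cv2.imwrite('pics/c4.png',cv2.resize(c,None,fx=6,fy=6,interpolation=cv2.INTER_CUBIC))
E
```

```text
clock: 12.7
position: [0.5518, -0.1039, 0.0488]
ee_rot: [-3.127, 0.265, -0.001]
force: [3.6, 12.9, 0.1]
width: 0.002
gripper_force: 6.4
pointer [(13.0, 10)] prongs [(3.2, 6), (18.5, 8)]
tcp -182.6 -23.2 pull force 12.4 12.75
```

View pics/c4.png

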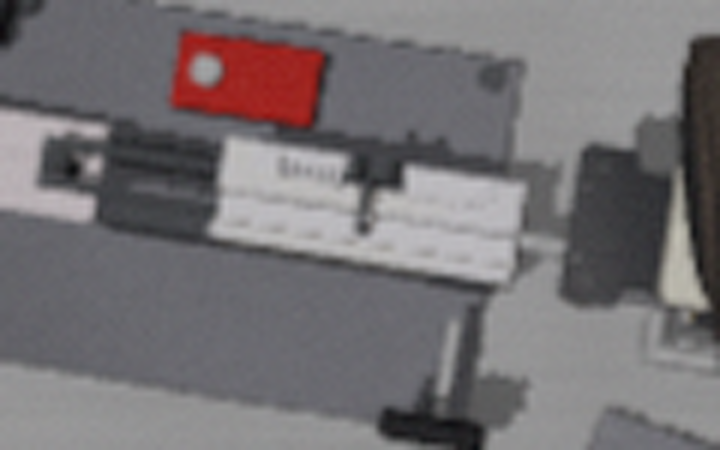

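The pointer at (368,200) stands between the prongs (about x 360–395), about 2 mm short of the middle. I'll add a hair and hold.

```bash
python3 -m creep '[[0,0.03,0,0,0],[0,0,0,0,0],[0,0,0,0,0],[0,0,0,0,0],[0,0,0,0,0],[0,0,0,0,0],[0,0,0,0,0],[0,0,0,0,0],[0,0,0,0,0],[0,0,0,0,0],[0,0,0,0,0],[0,0,0,0,0]]'; python3 trk.py; python3 -m creep '[[0,0,0,0,0],[0,0,0,0,0],[0,0,0,0,0],[0,0,0,0,0]]'
```

```text
clock: 14.25
position: [0.5516, -0.105, 0.0488]
ee_rot: [-3.127, 0.265, -0.001]
force: [1.8, 12.9, -0.3]
width: 0.006
gripper_force: 6.5
pointer [(2.6, 2), (11.6, 8)] prongs [(3.1, 6), (18.5, 8)]
tcp -183.7 -23.2 pull force 12.2 14.3
clock: 14.8
position: [0.5516, -0.105, 0.0488]
ee_rot: [-3.127, 0.265, -0.001]
force: [3.1, 11.7, -0.6]
width: 0.003
gripper_force: 6.5
```

```bash
python3 -m creep '[[0,-0.1,0,0,0],[0,-0.1,0,0,0],[0,-0.1,0,0,0],[0,-0.1,0,0,0],[0,-0.1,0,0,0],[0,-0.1,0,0,0],[0,-0.1,0,0,0],[0,-0.1,0,0,0],[0,-0.1,0,0,0],[0,-0.1,0,0,0],[0,0,0,0,0]]'; python3 trk.py; python3 -m creep '[[0,-0.1,0,0,0],[0,-0.1,0,0,0],[0,-0.08,0,0,0],[0,0,0,0,0],[0,0,0,0,0],[0,0,0,0,0]]'; python3 trk.py
```

```text
clock: 16.18
position: [0.5579, -0.0684, 0.0488]
ee_rot: [-3.13, 0.269, -0.0]
force: [1.8, 4.0, 0.4]
width: 0.004
gripper_force: 2.2
pointer [(2.6, 2), (48.3, 10)] prongs [(3.1, 6), (18.7, 8)]
tcp -146.9 -23.1 pull force 3.9 16.225
clock: 16.98
position: [0.5594, -0.0582, 0.0486]
ee_rot: [3.13, -0.27, -0.001]
force: [0.4, 0.2, 0.5]
width: 0.004
gripper_force: 0.0
pointer [(0.6, 1), (18.4, 1), (56.9, 10)] prongs [(2.6, 7), (18.9, 7)]
tcp -136.2 -22.9 pull force 0.1 17.025
```

```bash
python3 -m creep '[[0,-0.12,0,0,0],[0,0,-0.5,0,0],[0,0,-0.7,0,0],[0,0,-0.7,0,0],[0,0,-0.7,0,0],[0,0,-0.2,0,0],[0,0,0,0,0]]'
python3 - <<'E'
from h import *
print(goto([.4431,.0616,.17]))
E
python3 trk.py
```

```text
clock: 17.9
position: [0.5605, -0.0529, 0.1606]
ee_rot: [3.13, -0.269, 0.001]
force: [0.5, 0.7, -0.2]
width: 0.007
gripper_force: 0.0
[-3.38 -2.32 -0.24]
pointer [(3.9, 1), (18.7, 1), (56.8, 9)] prongs [(2.9, 6), (18.4, 8)]
tcp -131.0 -22.6 pull force 0.0 17.95
```

```bash
python3 -m creep '[[-0.7,-0.48,0,0,0],[-0.7,-0.48,0,0,0],[-0.7,-0.48,0,0,0],[-0.7,-0.48,0,0,0],[-0.58,-0.4,0,0,0],[0,0,0,0,0],[0,0,0,0,0]]'
python3 - <<'E'
from h import *
d,W=cloud('wrist','w5.png');T=rep(W)*1000
m=(T[...,2]>96)&(T[...,2]<114)&(T[...,1]>60)&(T[...,1]<105)&(abs(T[...,0]+38)<40)
print(m.sum(),np.percentile(T[m],[2,50,98],axis=0).round(1) if m.any() else '')
d,W=cloud('top','t5.png');T=rep(W)*1000
m=(T[...,2]>96)&(T[...,2]<114)&(T[...,1]>60)&(T[...,1]<105)&(abs(T[...,0]+38)<40)
print(m.sum(),np.percentile(T[m],[2,50,98],axis=0).round(1) if m.any() else '')
print(goto([.4431,.0616,.072]))
E
```

```text
clock: 18.82
position: [0.4432, 0.061, 0.1601]
ee_rot: [3.13, -0.27, -0.001]
force: [0.6, -1.1, 0.1]
width: 0.001
gripper_force: 0.0
1582 [[-61.2  73.9  97.1]
 [-37.9  80.  102.5]
 [-14.3  87.  104.1]]
0 
[-0.01 -0.02  2.21]
```

View pics/w5.png

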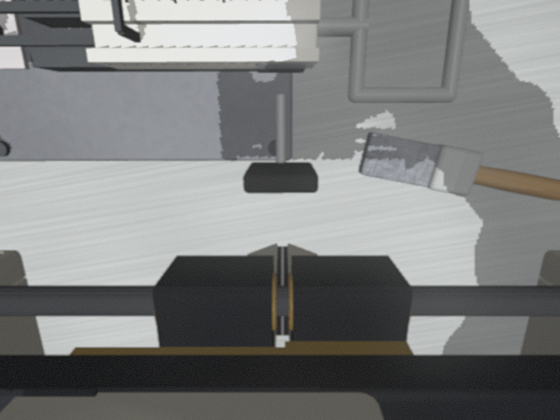

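The wrist view shows the paddle at (281,178), centred right ahead of the fingers. I'll descend and push.

```bash
python3 -m creep '[[0,0,0.7,0,0],[0,0,0.7,0,0],[0,0,0.6,0,0],[0,0,0.2,0,0],[0,0,0,0,0]]';python3 -m creep '[[0.15,0,0,0,0],[0.15,0,0,0,0],[0.15,0,0,0,0],[0.15,0,0,0,0],[0.15,0,0,0,0],[0.15,0,0,0,0],[0.1,0,0,0,0],[0.1,0,0,0,0],[0.05,0,0,0,0],[0,0,0,0,0],[0,0,0,0,0]]'; python3 trk.py
```

```text
clock: 19.55
position: [0.4432, 0.0612, 0.0725]
ee_rot: [3.13, -0.27, -0.001]
force: [0.0, 0.4, 0.7]
width: 0.005
gripper_force: 0.0
clock: 20.92
position: [0.4855, 0.054, 0.0723]
ee_rot: [3.129, -0.268, -0.008]
force: [-14.2, 3.5, 8.9]
width: 0.008
gripper_force: 7.0
pointer [(2.5, 2), (18.7, 1), (56.9, 11)] prongs [(2.9, 6), (18.8, 6)]
tcp -38.3 69.0 pull force 0.6 20.975
```

```bash
python3 -m creep '[[0.06,0,0,0,0],[0,0,0,0,0],[0,0,0,0,0]]'; python3 -m creep '[[-0.3,0,0,0,0],[-0.4,0,0,0,0],[-0.4,0,-0.3,0,0],[0,0,-0.7,0,0],[0,0,-0.7,0,0],[0,0,-0.7,0,0],[0,0,0,0,0],[0,0,0,0,0]]'
python3 - <<'E'
from h import *
d,W=cloud('wrist','w6.png');T=rep(W)*1000
m=(T[...,2]>96)&(T[...,2]<114)&(T[...,1]>30)&(T[...,1]<105)&(abs(T[...,0]+38)<40)
print(m.sum(),np.percentile(T[m],[2,50,98],axis=0).round(1))
E
python3 trk.py
```

```text
clock: 21.35
position: [0.4855, 0.0539, 0.0721]
ee_rot: [3.129, -0.266, -0.014]
force: [-22.8, 4.2, 18.3]
width: 0.007
gripper_force: 11.4
clock: 22.35
position: [0.4471, 0.0605, 0.1683]
ee_rot: [3.13, -0.27, 0.0]
force: [-0.5, 0.4, -0.1]
width: 0.007
gripper_force: 0.0
1609 [[-61.1  44.   99.5]
 [-37.8  50.3 102.5]
 [-14.4  57.7 104.1]]
pointer [(4.2, 1), (18.4, 1), (56.9, 10)] prongs [(3.0, 6), (18.5, 8)]
tcp -38.4 108.2 pull force -0.5 22.45
```

The paddle is back at y=50, its home position, the gauge is home, and the robot is clear.

```bash
python3 -c "
from cell import sign_off; print(sign_off())"
```

```text
the job is handed in; nothing more can be done
None
```

The proof pull is done and handed in at about 22 s: the pointer was held mid-clip for about 2 s, the spring was eased home, and the lock paddle was pushed fully home; hand-in returned no verdict.

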